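Snap a control module into the gap on a sloped mounting rail

TASK

Fit the loose wide control module, which lies on its side on the bench, into the gap between the units on the sloped steel rail: hang its fixed hook under the rail's upper edge, then press its lower end down until the sprung black foot snaps under the lower edge, so that it sits flat on the rail like its neighbours. Leave the narrow spare module, the terminal block, the grey connector and the cutters where they lie.

Things in the scene. Friction and masses are not known exactly. Their poses are not given: they have to be found in the camera images.
- module: Grey control module, 90 x 35 x 70 mm, 0.14 kg. Origin: middle of its base's underside. +x along its length to the hook end, +y across its width, +z out of its front. Body z 12 to 46, all parts 35 mm wide (y). It starts lying on its side: y up, origin 17.5 mm over the bench, front (z) facing right (world -y) within 0.4 rad. Fitted, its origin is at (-1, 0, -12) mm of point gap.
- nose (a point): On the module at (0, 0, 58) mm, axes as its own: middle of its nose, x -22.5 to 22.5, z 46 to 70, above shoulders at z = 46. The nose's ends, 45 mm apart along x, can be gripped with the fingertips above the shoulders, also with the tool tilted 45 degrees towards the front as it lies; half a turn of the tool about its own axis then brings the module upright on its base.
- hook (a point): On the module at (18.3, 0, 12) mm, axes as its own: the inner corner of the hook's slot, meets the outer edge of the rail's upper lip. Fixed hook: a tongue z 3.7 to 7.2 from the inner wall x = 18.3 inward to x = 14.3, so the slot over it is 4.8 mm high. Held upright (foot end 25 degrees off the rail) it can be slid over the 2.3 mm lip; let go there, the module hangs on, foot on the lower lip.
- base (a point): On the module at (0, 0, 12) mm, axes as its own: the flat that lies on the rail's face, x -22 to 18.3, between two base blocks (x 18.3 to 45 and x -45 to -22, z 0 to 12) on which the module stands steadily on a table.
- module_foot (a joint): Travel (m) of the module's sprung black foot along its x: 0 = out, 0.0055 = pushed back. Its wedge nose, 16 mm wide, z 0.6 to 9.5, reaches to x = -13.3 when out. Pressed down on the lower lip, its slanted underside lets the lip push it back, and it springs out below: takes 5 to 10 N straight down on the shoulder at the foot end. A 5 mm black tab sticks out of the module's foot end.
- gap (a point): Middle of the free gap, on the rail's face, 85 mm over the bench. +x up the slope across the rail, +y along the rail to the left, +z square off its face, which slopes 25 degrees towards the robot. Gap: y -21.5 to 21.5. On its left stands a tall supply unit (83 mm off the face, x -52 to 52), on its right a module like the loose one (58 mm off the face, x -45 to 45).
- rail_stand: Fixed stand: aluminium base plate 130 x 310 x 9 mm (x, y, z), origin under its middle, with end brackets and a 300 mm steel rail along y. Rail section: 35 mm across, 15 mm deep; its edges are lips 2.3 mm thick that overhang the 25 mm wide web by 5 mm each side, open below. The units on the rail are fixed.
- narrow_spare: Bystander: a loose module of the same outline but only 17.5 mm wide, lying on its side, 17.5 mm high; not to be used. Origin: middle of its base's underside.
- terminal_block: Bystander: loose green terminal block, 53 x 66 x 21 mm, origin under its middle.
- dsub_hood: Bystander: loose grey connector hood, 56 x 58 x 15 mm, origin under its middle.
- side_cutters: Bystander: loose side cutters, 89 x 122 x 14 mm, origin under their middle.

How it is judged:
By the outcome, as a careful person would: the job done as asked, in the order asked, and still so for the second after the job is handed in, with the robot touching nothing.
It also fails if it takes over 69 s, if anything falls off the work surface, if the arm or the gripper's body presses on something with over 40 N, if the wrist force passes 120 N, or if a joint passes its speed limit or range.

ROBOT

A 7-joint arm with a two-finger parallel gripper is mounted at the origin on a cart in front of the work surface, level with it; the furniture and walls round the work are solid. World frame = base frame: x ahead of the robot, y to its left, z up, the work surface at z = 0. Lengths are in m, angles in rad, forces in N, time in s.
With the tool pointing down it reaches from about 0.4 to 0.875 m from the base axis. Payload 19.3 kg.
Tool frame: the origin (TCP) lies midway between the tips of the shut fingers; the grasp point (between the pads) lies 19 mm behind it; z points along the fingers, y is the line along which they close (so a half turn about z gives the same grasp; the last joint's range is limited). The gripper opens to 85 mm and grips with 20 to 120 N. Pads are 22 mm wide; open, the fingers measure 114 mm over their backs; the gripper's body (76 mm by 85 mm) begins 54 mm behind the grasp point. The pads swing forward as they close: fully open they stand 13 mm farther back than shut.
Start: joints at [-1.189, 0.521, -0.036, 1.599, 0.021, 1.021, -0.113], TCP at [0.273, 0.562, 0.231] pointing down, gripper open.
Joint ranges: [-2.91, 2.91], [-0.3, 2.13], [-1.5, 1.42], [0.17, 2.43], [-1.26, 4.41], [0.16, 1.93], [-2.52, 2.52]. Speed limits (rad/s): [1.89, 1.89, 2.39, 2.39, 3.01, 3.01, 3.01].

INTERFACE

Orientations are given as a rotation vector (axis times angle).
In Python, from plant import robot gives the robot as it stands. Calls block until the motion is done:
- robot.move_ptp(position, orientation): joint-space move of the TCP to a pose.
- robot.move_straight(position, rot=None, vel=0.15): straight line of the TCP; rot=None keeps the orientation; vel is the mean speed in m/s.
- robot.move_j(angles): joint-space move.
- robot.set_gripper(opening, force=None): finger opening in m; force is the grip in N (None keeps the last); returns when the fingers have stopped.
- robot.pause(seconds).
- robot.inverse_kinematics(position, orientation): joint angles nearest the present ones, or None.
- robot.get_image(name): name is "side" or "top"; returns (picture, depth): 384x512x3 uint8, red, green, blue; 384x512 float32, m along the optical axis (not along the pixel's ray), 0 where there is no reading.
- robot.camera_params(name): a dict with "vertical_fov" (degrees; the focal length in pixels is half the picture's height over the tangent of half this angle, whatever the lens; pixels are square), "cx", "cy" (the principal point, pixels), "distortion" ([k1, k2, p1, p2, k3] as OpenCV has them; the pictures are not rectified), "eye" and "attitude" of the camera in the world. Camera axes: x right, y down, z forward; pixel columns grow to the right and rows downward; lengths in m; the calibration is good to about 2 mm. A picture is of the moment at which its call begins. camera_params takes no time and is no camera call.
A pose or a line that the arm cannot do raises robot.MotionError and nothing moves.
- robot.sign_off(): hands the job in; it is judged then, once.
Trained networks look in the newest picture that a camera, given by its name, has taken for a name from the list of things; names that differ only in an ending like _2 or _b are one class to them, and where a whole thing is asked for, a point or a joint stands for the part that bears it (a point fixed in the world has none). Each returns a list of dicts, best first, with "p" (0 to 1); they miss things now and then, are a little off and sometimes report something else, mostly with a low value. They report only what shows in the picture. A call takes as long as a camera call.
- robot.masks_of(name, camera): "mask" (384x512 bool, what is visible of it) and "rect" ([centre column, centre row, width, height] as shares, 0 to 1, of the picture: columns of its width, rows of its height, round what is visible of it).
- robot.landmark_of(name, camera): "position" ([column, row] as shares, 0 to 1, of the picture: columns of its width, rows of its height: a listed point, or the origin of a listed thing).
Readings, each from a call of its own:
- robot.read_clock(): time.
- robot.read_joint_pos(): joint angles.
- robot.read_qvel(): joint speeds.
- robot.read_joint_torque(): joint torques, N m.
- robot.read_tcp_pos(): TCP position.
- robot.read_orientation(): TCP orientation.
- robot.read_contact_force(): force on the tool from outside, world axes, zero at the start.
- robot.read_torque(): the same for the moment, N m.
- robot.read_width(): finger opening in m.
- robot.read_grasp_force(): force on a finger pad.
Only numpy, scipy, OpenCV 4.12 (cv2) and the standard library are available. Lean on these libraries where they do the work, as an engineer would, in place of code of your own. Each camera call takes 0.05 s, during which the arm holds its last target. There are 200 camera calls.

## Working session

There is one attempt and no reset: what is moved stays moved. The work goes in short steps, each a Python script; the robot and the scene stay as the last script left them, time stands still between calls to the robot, and variables do not carry over. Pictures are saved under pics/ and viewed, at most 10 in all, crops included, and the job is handed in when it is done.

```bash
mkdir -p pics; ls; cat > h.py <<'E'
import numpy as np, cv2
from scipy.spatial.transform import Rotation as R
from plant import robot
def cam(n):
    p=robot.camera_params(n); f=192/np.tan(np.radians(p['vertical_fov'])/2)
    K=np.array([[f,0,p['cx']],[0,f,p['cy']],[0,0,1]]); return p,K,np.array(p['distortion'],float)
def att(p):
    a=np.array(p['attitude'],float)
    return a if a.shape==(3,3) else (R.from_rotvec(a).as_matrix() if a.size==3 else R.from_quat(a).as_matrix())
def rays(n,uv):
    p,K,d=cam(n); q=cv2.undistortPoints(np.asarray(uv,float).reshape(-1,1,2),K,d).reshape(-1,2)
    return np.array(p['eye'],float),np.c_[q,np.ones(len(q))]@att(p).T
def onz(n,uv,z):
    e,r=rays(n,uv); return e+r*((z-e[2])/r[:,2])[:,None]
def cloud(n,depth,mask):
    v,u=np.nonzero(mask&(depth>0)); e,r=rays(n,np.c_[u,v]); return e+r*depth[v,u][:,None]
E
python3 - <<'E'
from h import *
for n in ("top","side"):
    print(n,robot.camera_params(n))
    im,d=robot.get_image(n); cv2.imwrite(f"pics/{n}0.png",im[:,:,::-1])
    for nm in ("module","narrow_spare","rail_stand"):
        for m in robot.masks_of(nm,n)[:3]:
            P=cloud(n,d,m['mask']); print(n,nm,round(m['p'],2),np.round(m['rect'],3),m['mask'].sum(),np.round(np.median(P,0),3), np.round(np.percentile(P,[2,98],axis=0),3).tolist())
    for nm in ("module","nose","hook","base","gap","rail_stand"):
        for m in robot.landmark_of(nm,n)[:2]: print(n,nm,round(m['p'],2),np.round(np.array(m['position'])*[512,384],1))
print(robot.read_clock())
E
```

```text
pics
plant.py
top {'vertical_fov': 54.49523220951979, 'cx': 247.36652747580712, 'cy': 187.8328878172955, 'distortion': array([0.03615126, 0.        , 0.        , 0.        , 0.        ]), 'eye': array([ 0.45725779, -0.05293002,  1.16872994]), 'attitude': array([-2.17734923,  2.18917028, -0.06914159])}
top module 0.61 [0.583 0.529 0.049 0.078] 575 [ 0.486 -0.2    0.035] [[0.446, -0.237, 0.001], [0.535, -0.166, 0.039]]
top module 0.3 [0.696 0.561 0.07  0.086] 307 [ 0.443 -0.378  0.012] [[0.406, -0.435, 0.002], [0.497, -0.341, 0.018]]
top narrow_spare 0.82 [0.43  0.603 0.053 0.076] 545 [0.414 0.032 0.018] [[0.362, 0.001, 0.0], [0.445, 0.078, 0.022]]
top rail_stand 0.79 [0.332 0.437 0.207 0.133] 2013 [0.601 0.108 0.011] [[0.542, 0.033, 0.005], [0.683, 0.333, 0.092]]
top module 0.64 [292.  202.2]
top nose 0.77 [309.3 202.3]
top nose 0.54 [293.2 201. ]
top hook 0.77 [295.3 199.1]
top base 0.59 [293.4 203.5]
top base 0.28 [309.3 205. ]
top gap 0.87 [165.3 161.2]
top rail_stand 0.7 [306.  206.1]
top rail_stand 0.69 [172.6 166.4]
side {'vertical_fov': 42.666322160745345, 'cx': 265.0226815899171, 'cy': 198.3415099258482, 'distortion': array([0.01628024, 0.        , 0.        , 0.        , 0.        ]), 'eye': array([ 0.38501103, -1.19879724,  1.14315518]), 'attitude': array([-2.30754302,  0.12319195, -0.05890528])}
side module 0.56 [0.516 0.651 0.062 0.073] 610 [ 0.487 -0.213  0.032] [[0.447, -0.245, 0.001], [0.534, -0.172, 0.038]]
side narrow_spare 0.81 [0.45  0.521 0.055 0.072] 377 [0.415 0.025 0.015] [[0.362, -0.006, 0.001], [0.45, 0.075, 0.021]]
side rail_stand 0.57 [0.56  0.452 0.114 0.138] 1338 [0.604 0.088 0.009] [[0.535, 0.028, 0.001], [0.684, 0.31, 0.084]]
side module 0.86 [265.8 243.8]
side nose 0.64 [261.4 257.9]
side base 0.55 [263.5 245.8]
side gap 0.73 [285.6 152.8]
side rail_stand 0.62 [281.7 170.7]
1.0
```

```bash
python3 - <<'E'
import cv2,numpy as np
a=cv2.imread("pics/top0.png")[120:260,100:390]; b=cv2.imread("pics/side0.png")[100:300,180:380]
cv2.imwrite("pics/a.png",cv2.resize(a,None,fx=2.75,fy=2.75,interpolation=cv2.INTER_CUBIC))
cv2.imwrite("pics/b.png",cv2.resize(b,None,fx=3,fy=3,interpolation=cv2.INTER_CUBIC))
E
```

```text
(no output)
```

View pics/a.png

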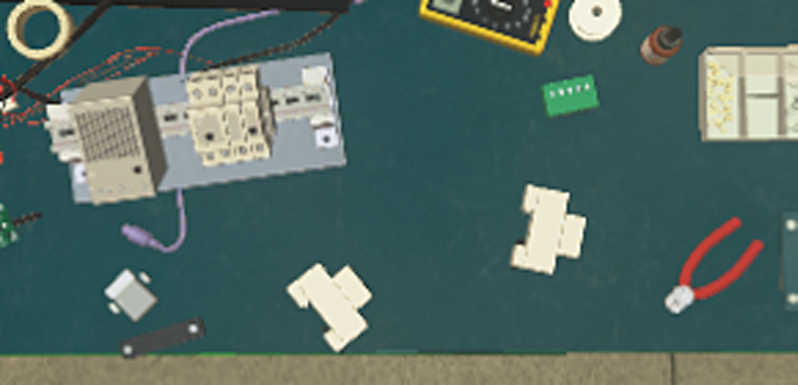

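View pics/b.png

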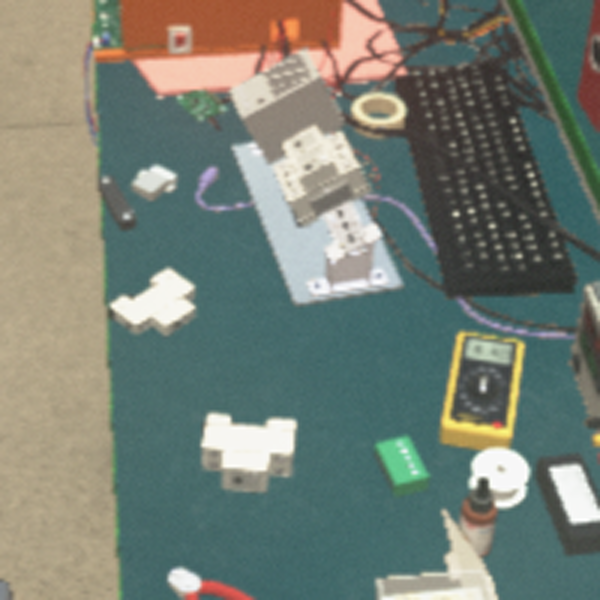

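Top view: the wide module lies at about full-frame px (299,204), nose to the right. The narrow spare is at (220,231). The gap is at (165,161), between the supply (left) and the fixed module (right). The networks agree with this. Next I fit the module outline and the rail.

```bash
cat > fit.py <<'E'
from h import *
from scipy.optimize import minimize
def proj(n,P):
    p,K,d=cam(n); Rm=att(p).T
    return cv2.projectPoints(np.asarray(P,float),cv2.Rodrigues(Rm)[0],-Rm@np.array(p['eye']),K,d)[0].reshape(-1,2)
def box(x0,x1,z0,z1): return np.array([[x,y,z] for x in(x0,x1) for y in(-17.5,17.5) for z in(z0,z1)])/1000
BX=[box(-45,45,12,46),box(-22.5,22.5,46,70),box(18.3,45,0,12),box(-45,-22,0,12)]
S=6
def fit(n,img,guess,pose,thr=130):
    c=proj(n,[guess])[0].astype(int)-30
    cr=cv2.resize(img[c[1]:c[1]+60,c[0]:c[0]+60,0],None,fx=S,fy=S,interpolation=cv2.INTER_CUBIC)>thr
    k,l,st,ce=cv2.connectedComponentsWithStats(cr.astype(np.uint8)); cr=l==l[180,180] if l[180,180] else l==1+np.argmax(st[1:,4])
    def rend(v):
        Rm,t=pose(v); m=np.zeros(cr.shape,np.uint8)
        for b in BX:
            q=((proj(n,b@Rm.T+t)-c+.5)*S-.5)
            cv2.fillConvexPoly(m,cv2.convexHull(q.astype(np.float32)).round().astype(np.int32),1)
        return m.astype(bool)
    f=lambda v:(rend(v)^cr).sum()/S/S
    best=min((minimize(f,[guess[0]+a,guess[1]+b,y],method='Nelder-Mead',options=dict(initial_simplex=np.array([[guess[0]+a,guess[1]+b,y]]*4)+np.r_[np.zeros((1,3)),np.diag([.006,.006,.1])])) for a in(-.005,.005) for b in(-.005,.005) for y in(-.2,.2)),key=lambda r:r.fun)
    return best.x,best.fun,cr.sum()/S/S
def lying(v): # yaw v[2]: module x = world x rotated
    c,s=np.cos(v[2]),np.sin(v[2]); x=np.array([c,s,0]);z=np.array([s,-c,0]);y=np.array([0,0,1.])
    return np.c_[x,y,z],np.array([v[0],v[1],.0175])
E
python3 - <<'E'
from fit import *
D={}
for n in ("top","side"):
    im,d=robot.get_image(n); D[n]=d
    for thr in (120,150): print(n,fit(n,im,[.488,-.2,.0175] if 0 else [.488,-.185,.0175],lying,thr))
    P=cloud(n,d,np.ones(d.shape,bool))
    q=P[(abs(P[:,0]-.45)<.03)&(abs(P[:,1]+.1)<.03)]; print('bench z',np.median(q[:,2]))
    m=robot.masks_of('rail_stand',n)[0]['mask']
    A=P[(P[:,0]>.5)&(P[:,0]<.72)&(P[:,1]>.0)&(P[:,1]<.36)]
    pl=A[(abs(A[:,2]-.009)<.004)]
    print('plate',len(pl),np.percentile(pl,[1,99],axis=0).round(3).tolist(), cv2.minAreaRect(pl[:,:2].astype(np.float32)))
    np.save(f'c_{n}.npy',A)
T={n:np.array(robot.landmark_of('gap',n)[0]['position'])*[512,384] for n in D}
print(T)
L=[rays(n,[T[n]]) for n in D]
M=np.vstack([np.eye(3)-np.outer(r[0],r[0])/(r[0]@r[0]) for e,r in L]); b=np.r_[tuple((np.eye(3)-np.outer(r[0],r[0])/(r[0]@r[0]))@e for e,r in L)]
print('gap tri',np.linalg.lstsq(M,b,rcond=None)[0],[onz(n,[T[n]],.085)[0].round(4) for n in D])
# edges of neighbours via side-view heights
for n in D:
    A=np.load(f'c_{n}.npy')
    for lo,hi in((.08,.12),(.12,.15),(.15,.2)):
        q=A[(A[:,2]>lo)&(A[:,2]<hi)]; print(n,lo,len(q),np.percentile(q,[2,98],axis=0).round(3).tolist() if len(q) else '')
# downscale overview for rail
im=cv2.imread('pics/top0.png')[128:205,108:235]; im2=cv2.imread('pics/side0.png')[110:210,245:325]
a=cv2.resize(im,(760,460),interpolation=cv2.INTER_CUBIC);cv2.imwrite('pics/rt.png',a)
cv2.imwrite('pics/rs.png',cv2.resize(im2,(480,600),interpolation=cv2.INTER_CUBIC))
E
```

```text
Traceback (most recent call last):
  File "fit.py", line 20, in fit
    best=min((minimize(f,[guess[0]+a,guess[1]+b,y],method='Nelder-Mead',options=dict(initial_simplex=np.array([[guess[0]+a,guess[1]+b,y]]*4)+np.r_[np.zeros((1,3)),np.diag([.006,.006,.1])])) for a in(-.005,.005) for b in(-.005,.005) for y in(-.2,.2)),key=lambda r:r.fun)
  File "fit.py", line 20, in <genexpr>
    best=min((minimize(f,[guess[0]+a,guess[1]+b,y],method='Nelder-Mead',options=dict(initial_simplex=np.array([[guess[0]+a,guess[1]+b,y]]*4)+np.r_[np.zeros((1,3)),np.diag([.006,.006,.1])])) for a in(-.005,.005) for b in(-.005,.005) for y in(-.2,.2)),key=lambda r:r.fun)
              ~~~~~~~~^^^^^^^^^^^^^^^^^^^^^^^^^^^^^^^^^^^^^^^^^^^^^^^^^^^^^^^^^^^^^^^^^^^^^^^^^^^^^^^^^^^^^^^^^^^^^^^^^^^^^^^^^^^^^^^^^^^^^^^^^^^^^^^^^^^^^^^^^^^^^^^^^^^^^^^^^^^^^^^^^^^^^^^
  File "fit.py", line 19, in <lambda>
    f=lambda v:(rend(v)^cr).sum()/S/S
                ~~~~^^^
  File "fit.py", line 16, in rend
    q=((proj(n,b@Rm.T+t)-c+.5)*S-.5)
        ~~~~^^^^^^^^^^^^
  File "fit.py", line 4, in proj
    p,K,d=cam(n); Rm=att(p).T
          ~~~^^^
  File "h.py", line 5, in cam
    p=robot.camera_params(n); f=192/np.tan(np.radians(p['vertical_fov'])/2)
ValueError: time passes only in moves, steps and waits
```

Too many camera_params calls, so I'll cache them.

```bash
python3 - <<'E'
s=open('h.py').read()
s=s.replace("def cam(n):\n    p=robot","from functools import lru_cache\n@lru_cache\ndef cam(n):\n    p=robot")
open('h.py','w').write(s)
E
cat > est.py <<'E'
from fit import *
D={}
for n in ("top","side"):
    im,d=robot.get_image(n); D[n]=d
    for thr in (120,150): print(n,fit(n,im,[.488,-.185,.0175],lying,thr))
    P=cloud(n,d,np.ones(d.shape,bool))
    q=P[(abs(P[:,0]-.45)<.03)&(abs(P[:,1]+.1)<.03)]; print('bench z',np.median(q[:,2]))
    A=P[(P[:,0]>.5)&(P[:,0]<.72)&(P[:,1]>.0)&(P[:,1]<.36)]
    np.save(f'c_{n}.npy',A)
    T=[np.array(m['position'])*[512,384] for m in robot.landmark_of('gap',n)[:1]]
    print('gap',T,onz(n,T,.085).round(4))
    D[n]=rays(n,T)
L=D.values()
M=np.vstack([np.eye(3)-np.outer(r[0],r[0])/(r[0]@r[0]) for e,r in L]); b=np.concatenate([(np.eye(3)-np.outer(r[0],r[0])/(r[0]@r[0]))@e for e,r in L])
print('gap tri',np.linalg.lstsq(M,b,rcond=None)[0])
for n in D:
    A=np.load(f'c_{n}.npy')
    for lo,hi in((.006,.014),(.08,.12),(.12,.15),(.15,.2)):
        q=A[(A[:,2]>lo)&(A[:,2]<hi)]; print(n,lo,len(q),np.percentile(q,[2,98],axis=0).round(3).tolist() if len(q) else '')
im=cv2.imread('pics/top0.png')[128:205,108:235]; im2=cv2.imread('pics/side0.png')[110:210,245:325]
cv2.imwrite('pics/rt.png',cv2.resize(im,(762,462),interpolation=cv2.INTER_CUBIC))
cv2.imwrite('pics/rs.png',cv2.resize(im2,(480,600),interpolation=cv2.INTER_CUBIC))
E
python3 est.py
```

```text
top (array([ 0.49390114, -0.17223082, -0.20913286]), np.float64(19.72222222222222), np.float64(561.3333333333334))
top (array([ 0.49406668, -0.1727387 , -0.20893393]), np.float64(30.222222222222225), np.float64(537.5))
bench z 0.000657818012292033
gap [array([165.0176, 160.896 ])] [[0.6129 0.194  0.085 ]]
side (array([ 0.49538706, -0.17044649, -0.2218151 ]), np.float64(35.77777777777778), np.float64(647.3611111111111))
side (array([ 0.49609339, -0.16663371, -0.23380666]), np.float64(135.88888888888889), np.float64(503.8333333333333))
bench z -0.0014833302351944244
gap [array([282.6752, 151.7952])] [[0.6028 0.1928 0.085 ]]
gap tri [0.6079951  0.19424995 0.08430716]
top 0.006 1399 [[0.53, 0.03, 0.006], [0.702, 0.336, 0.013]]
top 0.08 607 [[0.551, 0.045, 0.08], [0.66, 0.33, 0.119]]
top 0.12 1079 [[0.521, 0.102, 0.123], [0.644, 0.268, 0.149]]
top 0.15 767 [[0.545, 0.213, 0.151], [0.625, 0.277, 0.182]]
side 0.006 692 [[0.532, 0.028, 0.006], [0.697, 0.319, 0.013]]
side 0.08 533 [[0.544, 0.042, 0.081], [0.659, 0.224, 0.12]]
side 0.12 621 [[0.524, 0.099, 0.121], [0.642, 0.262, 0.148]]
side 0.15 300 [[0.548, 0.209, 0.15], [0.624, 0.274, 0.181]]
```

View pics/rt.png

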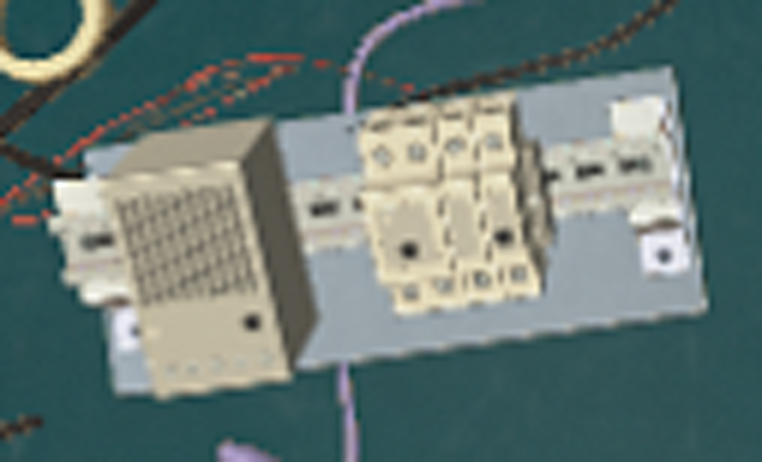

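View pics/rs.png

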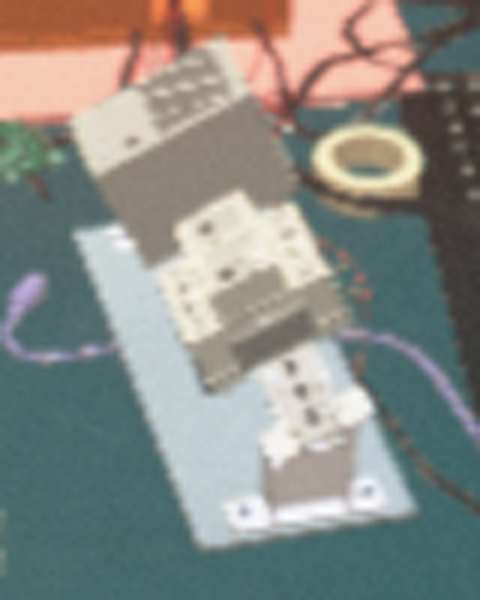

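Crops: in the top view the supply's right front edge runs (240,163)–(292,378). The rail shows between (295,185) and (370,240), with the neighbour's left edge at (357,113)–(400,312). In the side view the supply's front edge is (97,178)–(250,95). I'll solve the gap pose from these points.

```bash
cat > gapfit.py <<'E'
from fit import *
from scipy.optimize import least_squares
def gR(yaw): return R.from_euler('z',yaw).as_matrix()@R.from_euler('y',-25,degrees=True).as_matrix()
pt=lambda a,off:np.array(a)/6-.42+np.array(off)
top=[((240,163),(52,21.5,83)),((292,378),(-52,21.5,83)),((357,113),(44,-21.5,34)),((400,312),(-46,-21.5,34))]
topl=[((300,184.5),17.5),((354,178),17.5),((312,247),-17.5),((365,240),-17.5)]
side=[((97,178),(-52,21.5,83)),((250,95),(52,21.5,83))]
plT=[((672,68),(65,-155)),((706,308),(-65,-155)),((115,396),(-65,155)),((85,150),(65,155))]
plS=[((200,548),(-65,-155)),((415,512),(65,-155)),((75,230),(-65,155))]
def res(v,use):
    Rm=gR(v[2]); t=np.array([v[0],v[1],.085]); Rz=R.from_euler('z',v[2]).as_matrix(); o=[]
    if 't' in use:
        for a,g in top: o+=list(proj('top',[Rm@np.array(g)/1e3+t])[0]-pt(a,(108,128)))
        for a,x in topl: # point-line
            q=proj('top',[Rm@np.array([x,y,0])/1e3+t for y in(-20,20)]); d=q[1]-q[0]; w=pt(a,(108,128))-q[0]; o.append((d[0]*w[1]-d[1]*w[0])/np.hypot(*d))
        for a,g in plT: o+=list(proj('top',[Rz@np.array([g[0],g[1],9])/1e3+[v[3],v[4],0]])[0]-pt(a,(108,128)))
    if 's' in use:
        for a,g in side: o+=list(proj('side',[Rm@np.array(g)/1e3+t])[0]-pt(a,(245,110)))
        for a,g in plS: o+=list(proj('side',[Rz@np.array([g[0],g[1],9])/1e3+[v[3],v[4],0]])[0]-pt(a,(245,110)))
    return np.array(o)
for u in('t','s','ts'):
    r=least_squares(res,[.608,.194,-.15,.61,.18],args=(u,),loss='soft_l1'); print(u,r.x.round(4),r.fun.round(1).tolist())
E
python3 gapfit.py
cat > plan.py <<'E'
from h import *
MP=np.array([.4945,-.1715,.0175]);MY=-.212
def mrot(yaw): # lying
    c,s=np.cos(yaw),np.sin(yaw); return np.c_[[c,s,0],[0,0,1],[s,-c,0]]
S2=np.sqrt(.5)
def tool_in_mod(tilt,flip=1):  # tool axes in module frame; z=-(sin*y+cos*z)
    z=np.array([0,-np.sin(tilt),-np.cos(tilt)]); y=np.array([flip,0,0.]); return np.c_[np.cross(y,z),y,z]
def rv(M): return R.from_matrix(M).as_rotvec()
E
python3 - <<'E'
from plan import *
M=mrot(MY)
for fl in(1,-1):
    T=tool_in_mod(np.pi/4,fl)
    P=MP+M@np.array([0,-.003,.061]); A=M@T
    for nm,B,p in(("grasp",A,P),("approach",A,P-A[:,2]*.12),("halfturn",A@R.from_euler('z',np.pi).as_matrix(),P+[0,0,.08]),
        ("roll",R.from_rotvec(-np.pi/2*M[:,0]).as_matrix()@A,P+[0,0,.08]),("roll+",R.from_rotvec(np.pi/2*M[:,0]).as_matrix()@A,P+[0,0,.08])):
        q=robot.inverse_kinematics(p,rv(B)); print(fl,nm,np.round(B[:,2],2),(B@T.T)[:,2].round(2),None if q is None else np.round(q,2))
    U=R.from_euler('z',-.15).as_matrix()@R.from_euler('z',0).as_matrix()
    for a in(0,-25):
        B=U@R.from_euler('y',a,degrees=True).as_matrix()@tool_in_mod(0,fl)
        q=robot.inverse_kinematics([.6,.19,.2],rv(B)); print(fl,'rail',a,None if q is None else np.round(q,2))
    B=R.from_euler('z',MY).as_matrix()@tool_in_mod(0,fl); q=robot.inverse_kinematics(MP+[0,-.05,.1],rv(B)); print('regrip',None if q is None else np.round(q,2))
E
```

```text
t [0.608  0.1948 0.1408 0.6078 0.1847] [0.2, -0.5, 0.3, -0.4, 0.0, 3.7, -0.5, 0.4, -0.6, -0.9, 0.4, 0.3, 0.0, -0.4, 0.2, 0.3, -0.0, 0.1, -0.2, 0.1]
s [0.6081 0.1916 0.1322 0.6083 0.1823] [-0.5, 0.1, 0.5, -0.2, -0.3, -0.0, 0.3, -0.0, -0.0, 0.0]
ts [0.6081 0.1945 0.1389 0.6079 0.1842] [0.3, -0.5, 0.3, -0.4, 0.2, 3.6, -0.4, 0.4, -0.7, -0.9, 0.4, 0.3, 0.2, -0.4, 0.3, 0.4, 0.1, -0.0, -0.0, -0.0, -0.5, -0.3, 0.3, -0.6, -0.1, -0.4, 0.3, -0.5, -0.4, -0.2]
1 grasp [ 0.15  0.69 -0.71] [-0.21 -0.98 -0.  ] [ 0.73  0.97 -0.01  1.7  -0.77  1.07  1.1 ]
1 approach [ 0.15  0.69 -0.71] [-0.21 -0.98 -0.  ] [ 0.57  0.95  0.44  1.58 -0.91  1.46  1.22]
1 halfturn [ 0.15  0.69 -0.71] [-0. -0.  1.] [ 0.23  1.04  0.8   1.74 -1.18  1.59 -1.76]
1 roll [-0.15 -0.69 -0.71] [-0. -0.  1.] [-0.55  0.88  0.65  2.01  0.45  0.64 -0.66]
1 roll+ [0.15 0.69 0.71] [-0. -0. -1.] [ 1.23  1.85 -0.88  1.21 -0.73  1.89  0.73]
1 rail 0 [-0.62  0.59  0.34  1.63 -0.22  0.96 -0.36]
1 rail -25 [-0.91  0.47  0.49  1.98  0.12  0.39 -0.75]
regrip [-0.09  0.62  0.56  1.94 -0.49  0.72  0.56]
-1 grasp [ 0.15  0.69 -0.71] [-0.21 -0.98 -0.  ] [ 0.35  1.09  0.59  1.72 -1.16  1.41 -1.74]
-1 approach [ 0.15  0.69 -0.71] [-0.21 -0.98 -0.  ] [ 0.29  1.2   1.01  1.59 -1.24  1.82 -1.68]
-1 halfturn [ 0.15  0.69 -0.71] [-0. -0.  1.] [ 0.6   0.85  0.19  1.72 -0.85  1.24  1.11]
-1 roll [-0.15 -0.69 -0.71] [-0. -0.  1.] [-0.07  0.74 -0.05  1.98  0.97  1.    2.03]
-1 roll+ [0.15 0.69 0.71] [-0. -0. -1.] [ 1.23  1.85 -0.88  1.21 -0.73  1.89 -2.41]
-1 rail 0 [-0.16  0.58 -0.37  1.61  0.24  1.    2.39]
-1 rail -25 [-0.42  0.42 -0.16  1.96  0.72  0.53  1.85]
regrip [-0.41  0.98  1.22  1.95 -1.09  1.08 -2.04]
```

```bash
python3 - <<'E'
from plan import *
M=mrot(MY); A=M@tool_in_mod(np.pi/4,1); a=A[:,2]
G=MP+M@np.array([0,-.003,.061])+a*.008
c=robot.read_tcp_pos(); robot.move_straight([c[0],c[1],.34],vel=.3)
robot.set_gripper(.064,60)
robot.move_ptp(G-a*.12+np.array([0,0,.15]),rv(A))
robot.move_straight(G-a*.08,vel=.25)
im,d=robot.get_image("side"); cv2.imwrite("pics/g1.png",cv2.resize(im[180:320,190:350,::-1],None,fx=4,fy=4,interpolation=cv2.INTER_CUBIC))
robot.move_straight(G,vel=.08)
print(robot.read_contact_force(),robot.read_tcp_pos()-G)
robot.set_gripper(.03,60)
print(robot.read_width(),robot.read_grasp_force(),robot.read_contact_force(),robot.read_clock())
im,d=robot.get_image("top"); im2,d=robot.get_image("side")
k=lambda i:cv2.resize(i[:,:,::-1],(400,400),interpolation=cv2.INTER_CUBIC)
cv2.imwrite("pics/g2.png",np.hstack([k(im[150:250,250:350]),k(im2[190:290,210:310])]))
E
```

```text
[-0.46594827  0.00403277  0.43037146] [-2.69249456e-05 -4.53631842e-04  2.04625296e-04]
0.04406361808741055 61.668806076049805 [-1.55881764 -2.53614578  5.59738934] 7.675
```

View pics/g2.png

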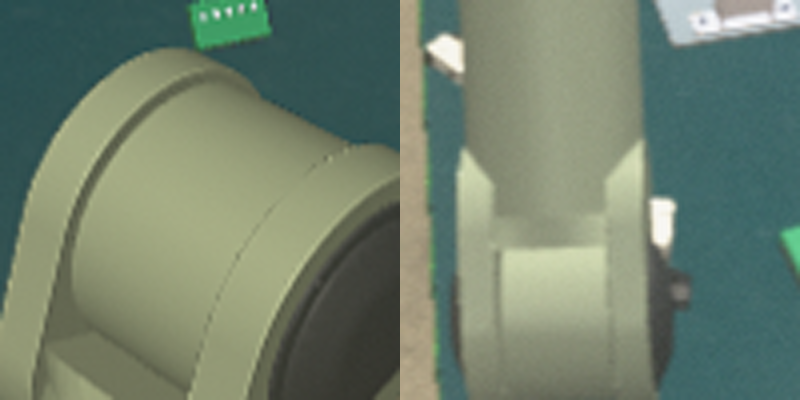

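The arm blocks both views, but the 44 mm width and 62 N grip match the 45 mm nose, so it is gripped. Next I lift it, roll it upright and set it down.

```bash
cat >> plan.py <<'E'
def up(yaw,pitch=0): # module rotation upright; pitch deg about its y, + raises hook end
    return R.from_euler('z',yaw).as_matrix()@R.from_euler('y',-pitch,degrees=True).as_matrix()
def tcp_for(Mr,Mo,T,pm): return Mo+Mr@pm, rv(Mr@T)   # pm: TCP in module frame
def fmax(): return np.round(robot.read_contact_force(),1)
E
python3 - <<'E'
from plan import *
T=tool_in_mod(np.pi/4,1); pm=np.array([0,-.003,.061])+T[:,2]*.008
M=mrot(MY)
p0,_=tcp_for(M,MP,T,pm)
robot.move_straight(p0+[0,0,.16],vel=.2)
print('w',robot.read_width(),fmax())
U=up(.14); O=np.array([.50,-.10,0])
p,o=tcp_for(U,O+[0,0,.12],T,pm); robot.move_ptp(p,o)
im,d=robot.get_image("top"); im2,d=robot.get_image("side")
k=lambda i:cv2.resize(i[:,:,::-1],(400,400),interpolation=cv2.INTER_CUBIC)
cv2.imwrite("pics/g3.png",np.hstack([k(im[130:250,200:320]),k(im2[140:280,210:350])]))
p,o=tcp_for(U,O+[0,0,.008],T,pm); robot.move_straight(p,vel=.15); f0=robot.read_contact_force()
for i in range(14):
    p=p-[0,0,.001]; robot.move_straight(p,vel=.03); f=robot.read_contact_force()
    if (f-f0)[2]>3: break
print(i,f-f0,robot.read_tcp_pos()-p,robot.read_clock())
E
```

```text
w 0.043436219524137745 [ 0.3 -0.6 -1.5]
6 [-1.74736337  6.73331279 17.80138409] [ 0.00013686 -0.0002333   0.00077185] 13.3917
```

View pics/g3.png

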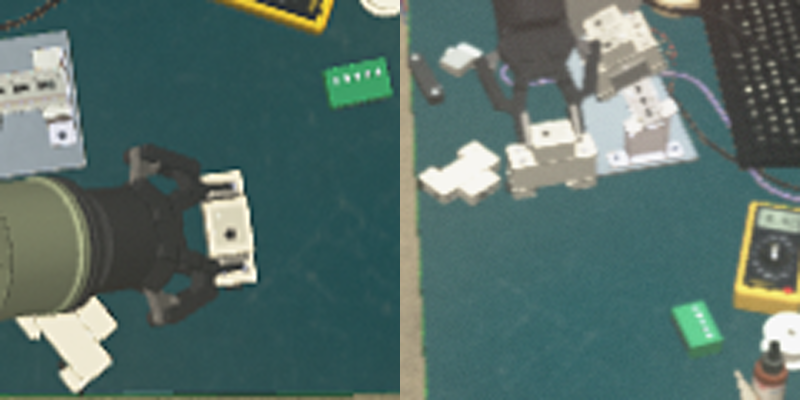

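Module upright in the grip, hook end to +x, now touching the bench. I release it, back off, measure it again and regrip from above.

```bash
python3 - <<'E'
from plan import *
from fit import fit
T=tool_in_mod(np.pi/4,1); U=up(.14); a=U@T[:,2]
p=robot.read_tcp_pos()
robot.set_gripper(.066); print('after open',fmax())
robot.move_straight(p-a*.07,vel=.2)
O=np.array([.50,-.10,0]); T0=tool_in_mod(0,1)
q,o=tcp_for(U,O+[0,0,.13],T0,np.array([0,0,.048]))
robot.move_ptp(q+[-.12,.16,.08],o)
for n in("top","side"):
    im,d=robot.get_image(n); 
    print(n,fit(n,im,[.50,-.10,.03],lambda v:(up(v[2]),np.array([v[0],v[1],0])),120))
    cv2.imwrite(f"pics/{n}_up.png",im[:,:,::-1])
print(robot.read_clock())
im,im2=[cv2.imread(f"pics/{n}_up.png") for n in("top","side")]
k=lambda i:cv2.resize(i,(400,400),interpolation=cv2.INTER_CUBIC)
cv2.imwrite("pics/g4.png",np.hstack([k(im[130:250,200:320]),k(im2[140:280,210:350])]))
E
```

```text
after open [-0.1  1.2 -0.7]
top (array([ 0.49947608, -0.1016987 ,  0.13903424]), np.float64(17.75), np.float64(365.97222222222223))
side (array([ 0.50097543, -0.10027918,  0.12876078]), np.float64(26.694444444444443), np.float64(588.25))
15.65
```

View pics/g4.png

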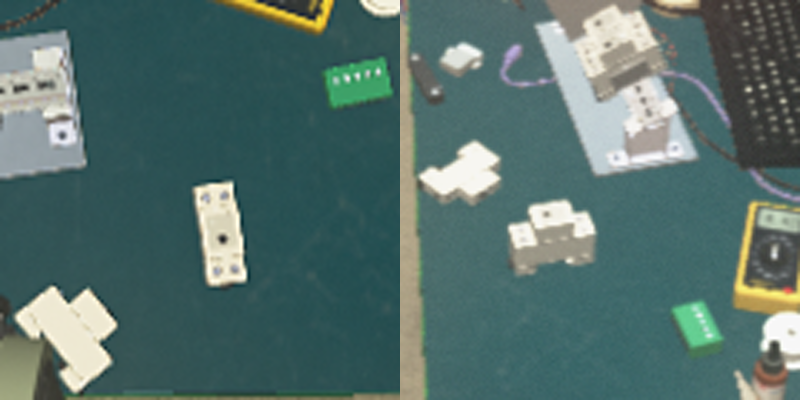

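The module stands at (0.500,-0.101) with yaw 0.14, and both cameras agree. I regrip from above, carry it over and do a guarded descent onto the upper lip's edge, with the tongue still clear of the lip.

```bash
cat >> plan.py <<'E'
YAW=.139; GAP=np.array([.608,.194,.085]); T0=tool_in_mod(0,1); PM=np.array([0,0,.048])
ud=np.array([np.cos(YAW),np.sin(YAW),0]); yd=np.array([-np.sin(YAW),np.cos(YAW),0])
def pose(u,y,v,pitch=2.): # module origin at u,y horizontally from gap (mm), height v (mm)
    return tcp_for(up(YAW,pitch),np.array([GAP[0],GAP[1],0])+ud*u/1e3+yd*y/1e3+[0,0,v/1e3],T0,PM)
E
python3 - <<'E'
from plan import *
O=np.array([.500,-.101,0])
p,o=tcp_for(up(YAW),O,T0,PM)
robot.move_ptp(p+[0,0,.08],o); robot.move_straight(p,vel=.12); print(fmax())
robot.set_gripper(.03,80); print('w',robot.read_width(),robot.read_grasp_force(),fmax())
robot.move_straight(p+[0,0,.02],vel=.1); 
robot.move_straight(p+[0,0,.20],vel=.25)
q,o=pose(8,0,200); robot.move_straight(q,o,vel=.25)
q,o=pose(8,0,130); robot.move_straight(q,o,vel=.2); print(fmax(),robot.read_clock())
im,d=robot.get_image("top"); im2,d=robot.get_image("side")
k=lambda i:cv2.resize(i[:,:,::-1],(400,400),interpolation=cv2.INTER_CUBIC)
cv2.imwrite("pics/g5.png",np.hstack([k(im[110:210,115:215]),k(im2[100:200,235:335])]))
E
```

```text
[-0.9  0.3 -0.1]
w 0.043400305789999295 80.53227424621582 [-2.8  1.4 15.4]
[ 0.6 -0.1 -1.3] 21.3667
```

View pics/g5.png

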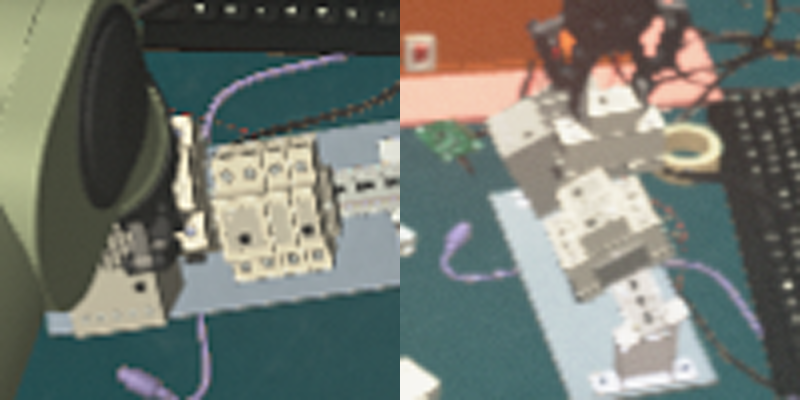

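The module hangs above the gap between supply and neighbour, hook end away from the robot. Now the guarded descent.

```bash
python3 - <<'E'
from plan import *
q,o=pose(7,0,90); robot.move_straight(q,o,vel=.12); f0=robot.read_contact_force(); print('f0',f0.round(1))
q,o=pose(7,0,85); robot.move_straight(q,o,vel=.05); print(fmax()-f0)
v=85
while v>77:
    v-=.4; q,o=pose(7,0,v); robot.move_straight(q,o,vel=.02); f=robot.read_contact_force()-f0
    if np.linalg.norm(f)>3: break
print(v,f.round(2),robot.read_torque().round(2),(robot.read_tcp_pos()-q).round(5),robot.read_clock())
E
```

```text
f0 [ 0.7  0.4 -0.7]
[-0.78156212 -0.24819994 -0.68323498]
80.99999999999994 [-1.97 -1.72  5.36] [-0.02  0.41 -0.  ] [1.1e-04 2.0e-05 2.4e-04] 24.7
```

```bash
python3 - <<'E'
from plan import *
u=7;v=81.3
q,o=pose(u,0,v); robot.move_straight(q,o,vel=.02); f0=robot.read_contact_force(); print(f0.round(1))
L=[]
while u>-5:
    u-=.7 if u>3 else .4; q,o=pose(u,0,v); robot.move_straight(q,o,vel=.02); f=robot.read_contact_force()-f0
    L.append((round(u,1),round(f@ud,1),round(f@yd,1),round(f[2],1)))
    if f@ud>5 or np.linalg.norm(f)>12: break
print(L,robot.read_torque().round(2),robot.read_clock())
E
```

```text
[-0.5 -0.4  3.6]
[(6.3, np.float64(0.3), np.float64(-0.9), np.float64(-3.0)), (5.6, np.float64(0.7), np.float64(-0.1), np.float64(-5.2)), (4.9, np.float64(0.3), np.float64(-0.0), np.float64(-5.3)), (4.2, np.float64(0.5), np.float64(0.1), np.float64(-5.2)), (3.5, np.float64(0.3), np.float64(0.0), np.float64(-4.9)), (2.8, np.float64(0.0), np.float64(0.5), np.float64(-4.7)), (2.4, np.float64(1.3), np.float64(0.2), np.float64(-4.8)), (2.0, np.float64(-0.5), np.float64(0.2), np.float64(-5.0)), (1.6, np.float64(0.9), np.float64(0.9), np.float64(-5.1)), (1.2, np.float64(-0.0), np.float64(0.2), np.float64(-5.0)), (0.8, np.float64(0.1), np.float64(0.4), np.float64(-4.6)), (0.4, np.float64(0.3), np.float64(0.5), np.float64(-5.5)), (-0.0, np.float64(1.0), np.float64(0.1), np.float64(-5.2)), (-0.4, np.float64(0.8), np.float64(1.1), np.float64(-4.9)), (-0.8, np.float64(0.6), np.float64(0.5), np.float64(-5.6)), (-1.2, np.float64(2.1), np.float64(-0.2), np.float64(-4.8)), (-1.6, np.float64(4.6), np.float64(-0.5), np.float64(-5.1)), (-2.0, np.float64(7.1), np.float64(0.1), np.float64(-5.4))] [ 0.22 -1.45 -0.01] 29.45
```

Wall contact came at u≈-1.2, as computed, so the hook is fully over the lip. I ease off, tip it 2.5° more, release, retreat and look.

```bash
python3 - <<'E'
from plan import *
H=np.array([.0183,0,.012])
c=np.array([GAP[0],GAP[1],0])+ud*(-.0014)+[0,0,.0813]
Hw=c+up(YAW,2)@H
for pt in (2,3,4,4.5):
    U=up(YAW,pt); p,o=tcp_for(U,Hw-U@H,T0,PM); robot.move_straight(p,o,vel=.02); f=fmax(); print(pt,f)
    if np.linalg.norm(f)>14: break
robot.set_gripper(.062); print('open',fmax(),robot.read_width())
a=R.from_rotvec(o).as_matrix()[:,2]
robot.move_straight(p-a*.06,vel=.12); print(fmax())
p2=p-a*.06; robot.move_straight(p2+np.array([-.20,-.25,.10]),vel=.3)
print(robot.read_clock())
for n in("top","side"):
    im,d=robot.get_image(n); cv2.imwrite(f"pics/{n}_h.png",im[:,:,::-1])
im,im2=[cv2.imread(f"pics/{n}_h.png") for n in("top","side")]
k=lambda i:cv2.resize(i,(400,400),interpolation=cv2.INTER_CUBIC)
cv2.imwrite("pics/g6.png",np.hstack([k(im[110:210,115:215]),k(im2[100:200,235:335])]))
E
```

```text
2 [2.9 0.8 0.2]
3 [ 4.1  0.1 -1.7]
4 [ 3.3 -0.2 -0.4]
4.5 [ 2.7  0.6 -1.2]
open [ 0.5 -0.5  0.3] 0.062092985540488185
[-0.9 -0.2 -0.3]
33.2833
```

View pics/g6.png

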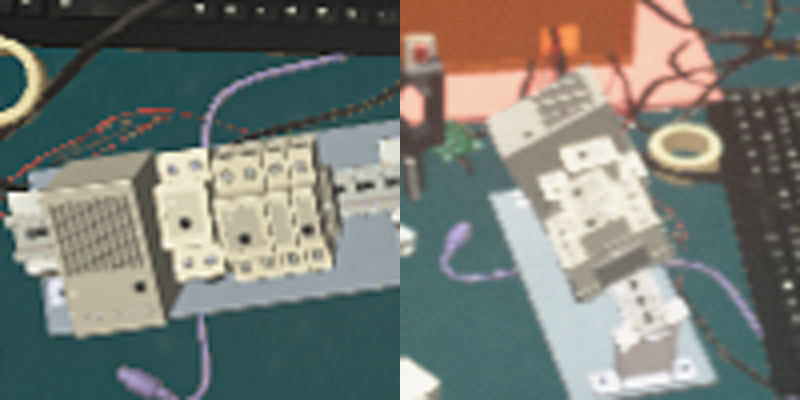

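The module hangs on the hook with its foot end raised, proud of the neighbour. Now I press its foot-end shoulder with shut fingers, following the arc about the hook.

```bash
python3 - <<'E'
from plan import *
robot.set_gripper(0.0,40)
H=np.array([.0183,0,.012]); Hw=GAP+up(YAW,25)@np.array([.0173,0,0])
def pr(pt,off): 
    U=up(YAW,pt); return tcp_for(U,Hw-U@H,T0,np.array([-.040,0,.046+off/1e3]))
p,o=pr(7,70); robot.move_ptp(p,o)
p,o=pr(7,12); robot.move_straight(p,o,vel=.15); f0=robot.read_contact_force(); print(f0.round(1))
p,o=pr(7,5); robot.move_straight(p,o,vel=.05); L=[]
for pt in np.arange(7.5,29,.5):
    off=max(0,5-(pt-7)); p,o=pr(pt,off); robot.move_straight(p,o,vel=.03); f=robot.read_contact_force()-f0
    n=f@up(YAW,pt)[:,2]; L.append((float(pt),round(float(n),1),round(float(f@ud),1)))
    if n>25 or np.linalg.norm(f)>35: break
print(L,robot.read_clock())
E
```

```text
[0.2 0.5 0.1]Traceback (most recent call last):
  File "<stdin>", line 10, in <module>
host.MotionError: the arm cannot follow that straight line within its joint ranges
```

```bash
cat > pr.py <<'E'
from plan import *
H=np.array([.0183,0,.012]); Hw=GAP+up(YAW,25)@np.array([.0173,0,0])
def pr(pt,off,tp=None,T=T0):
    U=up(YAW,pt); p,_=tcp_for(U,Hw-U@H,T,np.array([-.040,0,.046+off/1e3])); return p,rv(up(YAW,pt if tp is None else tp)@T)
E
python3 - <<'E'
from pr import *
q=np.array(robot.read_joint_pos()); print(q.round(2),robot.read_tcp_pos().round(4),pr(7,5)[0].round(4),robot.read_clock(),fmax())
print(R.from_rotvec(robot.read_orientation()).as_matrix()[:,2])
for fl in(1,-1):
  for tp in(0,7,12,18,25):
    for pt in (8,16,25):
        p,o=pr(pt,0,tp,tool_in_mod(0,fl)); s=robot.inverse_kinematics(p,o); print(fl,tp,pt,None if s is None else np.round(s,2))
E
```

```text
[-0.91  0.61  0.55  2.16 -1.24  0.17  0.84] [0.5572 0.1869 0.1009] [0.5615 0.1875 0.1239] 43.9833 [-0.3  0.4 -0.3]
[ 0.38649696  0.05438495 -0.92068582]
1 0 8 [-1.02  0.87  0.98  1.82 -0.89  0.97  0.49]
1 0 16 [-1.02  0.88  0.97  1.83 -0.9   0.95  0.5 ]
1 0 25 [-1.02  0.89  0.96  1.84 -0.92  0.93  0.52]
1 7 8 [-1.07  0.82  0.98  1.92 -0.97  0.8   0.56]
1 7 16 [-1.06  0.83  0.97  1.93 -0.99  0.78  0.58]
1 7 25 [-1.06  0.84  0.95  1.94 -1.01  0.76  0.6 ]
1 12 8 [-1.09  0.78  0.95  2.   -1.04  0.67  0.62]
1 12 16 [-1.08  0.78  0.93  2.01 -1.05  0.64  0.64]
1 12 25 [-1.06  0.79  0.9   2.02 -1.07  0.62  0.66]
1 18 8 [-1.06  0.7   0.84  2.08 -1.1   0.46  0.69]
1 18 16 [-1.04  0.69  0.8   2.09 -1.12  0.43  0.71]
1 18 25 [-1.01  0.7   0.75  2.1  -1.14  0.39  0.73]
1 25 8 [-0.49  0.5  -0.03  2.15  1.11  0.19 -1.43]
1 25 16 [-0.49  0.51 -0.03  2.16  1.24  0.18 -1.57]
1 25 25 [-0.49  0.53 -0.03  2.17  1.4   0.17 -1.73]
-1 0 8 [-1.13  1.17  1.37  1.82 -1.22  1.29 -2.4 ]
-1 0 16 [-1.13  1.18  1.36  1.83 -1.23  1.28 -2.39]
-1 0 25 [-1.13  1.19  1.35  1.84 -1.25  1.27 -2.38]
-1 7 8 [-0.12  0.6  -0.45  1.87  0.48  0.66  2.42]
-1 7 16 [-1.17  1.07  1.28  1.94 -1.26  1.06 -2.36]
-1 7 25 [-1.16  1.06  1.24  1.95 -1.26  1.02 -2.36]
-1 12 8 [-1.18  0.95  1.19  2.   -1.26  0.87 -2.35]
-1 12 16 [-1.17  0.94  1.15  2.01 -1.26  0.83 -2.34]
-1 12 25 [-1.15  0.92  1.1   2.02 -1.26  0.79 -2.34]
-1 18 8 [-1.15  0.78  0.99  2.08 -1.26  0.57 -2.32]
-1 18 16 [-1.12  0.77  0.93  2.09 -1.26  0.53 -2.32]
-1 18 25 [-1.08  0.75  0.86  2.1  -1.26  0.47 -2.32]
-1 25 8 [-0.49  0.5  -0.03  2.15  1.11  0.19  1.71]
-1 25 16 [-0.49  0.51 -0.03  2.16  1.24  0.18  1.57]
-1 25 25 [-0.49  0.53 -0.03  2.17  1.4   0.17  1.41]
```

```bash
python3 - <<'E'
from pr import *
p,o=pr(22,8,15); robot.move_ptp(p,o)
f0=robot.read_contact_force(); L=[]
for pt,off in((22,4),(22.5,1.5),(23,0),(24,0),(25,0),(25,-.5),(25,-1),(25,-1.5),(25,-2),(25,-2.5),(25,-3)):
    p,o=pr(pt,off,15); robot.move_straight(p,o,vel=.03); f=robot.read_contact_force()-f0
    n=float(f@up(YAW,pt)[:,2]); L.append((pt,off,round(n,1),f.round(1).tolist()))
    if n>22 or np.linalg.norm(f)>30: break
print(L,robot.read_clock())
a=R.from_rotvec(o).as_matrix()[:,2]
robot.move_straight(p-a*.075,vel=.3); p=p-a*.075
robot.move_straight(p+np.array([-.18,-.22,.06]),vel=.4)
for n in("top","side"):
    im,d=robot.get_image(n); cv2.imwrite(f"pics/{n}_k.png",im[:,:,::-1]); np.save(f'd_{n}.npy',d)
im,im2=[cv2.imread(f"pics/{n}_k.png") for n in("top","side")]
k=lambda i:cv2.resize(i,(400,400),interpolation=cv2.INTER_CUBIC)
cv2.imwrite("pics/g7.png",np.hstack([k(im[110:210,115:215]),k(im2[100:200,235:335])]))
d=np.load('d_top.npy'); P=(cloud('top',d,np.ones(d.shape,bool))-GAP)@up(YAW,25)*1e3
for nm,y0,y1 in(('mod',-12,12),('nb',-50,-28)):
    for x0,x1 in((-43,-28),(-15,15),(28,42)):
        s=P[(P[:,1]>y0)&(P[:,1]<y1)&(P[:,0]>x0)&(P[:,0]<x1)&(P[:,2]>15)]; print(nm,x0,len(s),np.percentile(s[:,2],[25,50,75]).round(1))
print(robot.read_clock())
E
```

```text
[(22, 4, -2.0, [0.5, 2.3, -1.9]), (22.5, 1.5, 3.0, [-3.6, 1.4, 1.9]), (23, 0, 4.1, [-4.8, 0.3, 2.5]), (24, 0, 11.7, [-8.4, 0.1, 9.2]), (25, 0, 32.5, [-17.6, -0.1, 27.7])] 45.7583Traceback (most recent call last):
  File "<stdin>", line 11, in <module>
host.MotionError: the arm cannot follow that straight line within its joint ranges
```

```bash
python3 - <<'E'
from pr import *
p=robot.read_tcp_pos(); o=robot.read_orientation(); a=R.from_rotvec(o).as_matrix()[:,2]
for k in(.075,.05,.035,.025):
    try: robot.move_straight(p-a*k,vel=.25); break
    except robot.MotionError: pass
else: robot.move_straight(p+[0,0,.03],vel=.2)
p=robot.read_tcp_pos(); print(k,p)
for off in([0,0,.05],[-.18,-.22,.11]):
    try: robot.move_ptp(p+np.array(off),rv(up(YAW,0)@T0))
    except robot.MotionError as e: print(off,e)
for n in("top","side"):
    im,d=robot.get_image(n); cv2.imwrite(f"pics/{n}_k.png",im[:,:,::-1]); np.save(f'd_{n}.npy',d)
im,im2=[cv2.imread(f"pics/{n}_k.png") for n in("top","side")]
k=lambda i:cv2.resize(i,(400,400),interpolation=cv2.INTER_CUBIC)
cv2.imwrite("pics/g7.png",np.hstack([k(im[110:210,115:215]),k(im2[100:200,235:335])]))
d=np.load('d_top.npy'); P=(cloud('top',d,np.ones(d.shape,bool))-GAP)@up(YAW,25)*1e3
for nm,y0,y1 in(('mod',-12,12),('nb',-50,-28)):
    for x0,x1 in((-43,-28),(-15,15),(28,42)):
        s=P[(P[:,1]>y0)&(P[:,1]<y1)&(P[:,0]>x0)&(P[:,0]<x1)&(P[:,2]>15)]; print(nm,x0,len(s),np.percentile(s[:,2],[25,50,75]).round(1) if len(s) else '')
print(robot.read_clock())
E
```

```text
0.075 [0.51858579 0.18261308 0.24356595]
mod -43 33 [33.8 35.  35.8]
mod -15 87 [58.  58.8 59.8]
mod 28 42 [33.4 34.5 35.4]
nb -43 33 [33.1 33.9 35.3]
nb -15 81 [58.  58.9 60.2]
nb 28 39 [33.5 34.1 35.8]
48.45
```

View pics/g7.png

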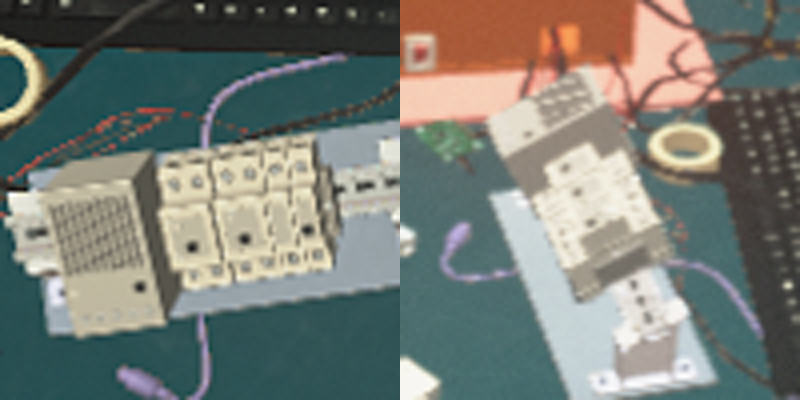

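Top view: the module sits in the gap, in line with its neighbour. Its shoulders are at 34–35 mm and its nose at 59 mm off the face, matching the neighbour. I'll check the flushness more finely with averaged depth from both cameras.

```bash
python3 - <<'E'
from pr import *
for n in("top","side"):
    ds=np.array([robot.get_image(n)[1] for _ in range(12)]); d=np.median(ds,0)
    P=(cloud(n,d,np.ones(d.shape,bool))-GAP)@up(YAW,25)*1e3
    for nm,y0,y1 in(('mod',-13,13),('nb',-54,-26)):
        r=[]
        for x0,x1,z in((-43,-28,34),(-18,16,58),(28,41,34)):
            s=P[(P[:,1]>y0)&(P[:,1]<y1)&(P[:,0]>x0)&(P[:,0]<x1)&(abs(P[:,2]-z)<5)]
            A=np.c_[s[:,0]-s[:,0].mean(),np.ones(len(s))]; c=np.linalg.lstsq(A,s[:,2],rcond=None)[0]
            r.append((len(s),round(float(np.mean(s[:,2])),2),round(float(np.degrees(c[0])),1)))
        print(n,nm,r)
print(robot.read_clock())
E
```

```text
top mod [(37, 34.54, 4.8), (112, 58.66, -0.5), (43, 34.62, -1.0)]
top nb [(41, 34.58, 4.9), (119, 58.67, -0.6), (46, 34.6, -2.8)]
side mod [(19, 32.48, -0.2), (47, 56.28, -0.6), (16, 32.3, 0.3)]
side nb [(23, 32.6, -1.2), (54, 56.26, 0.7), (18, 32.38, 4.0)]
49.65
```

Both cameras put the module flush with its neighbour to within about 0.1 mm, so the foot has snapped. I'm handing it in.

```bash
python3 -c "
from plan import robot
print(robot.sign_off())"
```

```text
the job is handed in; nothing more can be done
None
```

The wide module is hooked under the rail's upper edge and its lower end was pressed home; it sits flat in the gap, flush with its neighbour to about 0.1 mm, and I signed the job off at about 50 s of the 69 s allowed, leaving the other loose parts alone.

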